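# Eject an injector from its holder and lay it in the sorting pan

### The arm

A 6-joint arm with a two-finger parallel gripper is mounted at the origin on the work surface. World frame = base frame: x ahead of the robot, y to its left, z up, the work surface at z = 0. Lengths are in mm, angles in degrees, forces in N, time in s.
With the tool pointing down it reaches from about 300 to 850 mm from the base axis. Payload 4.2 kg.
Tool frame: the origin (TCP) lies at the very end of the fingers, on their centre line; the grasp point (between the pads) lies 19 mm behind it; z points along the fingers, y is the direction in which the jaws open and shut (so a half turn about z gives the same grasp; the last joint's range is limited). The gripper opens to 91 mm and grips with 3 to 60 N. Pads are 32 mm wide; open, the fingers measure 118 mm over their backs; the gripper's body (76 mm by 178 mm) begins 60 mm behind the grasp point.
Start: joints at [62.166, 18.312, 89.639, -0, 72.044, -1.146], TCP at [258.259, 513.756, 213.976] pointing down, gripper open.
Joint ranges: [-177.97, 177.97], [-48.28, 115.42], [12.27, 149.76], [-77.06, 257.06], [2.81, 150.46], [-146.56, 146.56]. Speed limits (degrees/s): [147.25, 147.25, 180, 180, 180, 180].

### API

Orientations are given as a 3x3 rotation matrix whose columns are the frame's x, y, z axes.
In Python, from workcell import arm gives the robot as it stands.
- The arm moves only by the tool move_arm, never from a script. Its argument "moves" is a list of rows, each an object with "delta_rot": the turn, a rotation vector about the tool's x, y, z in rad, a list of three; "delta_pos": the shift along the tool's x, y, z in mm, a list of three; "jaw": the gripper command: -1 is fully open, 1 is shut, values between are in proportion. In form: [{"delta_rot": [ax, ay, az], "delta_pos": [x, y, z], "jaw": jaw}, ...]. A call has 1 to 8 rows; each row shifts and turns the commanded pose from where the row before left it, along the tool's axes as they then stand; what a row does not reach is not made up. A row lasts 1/12 s, in which the tool goes at most 41.7 mm and 7.16 degrees, less where a joint would pass 70% of its speed; a pose out of reach is approached as far as the arm can. A call is refused whole if a number of a shift passes 41.7 or a number of a turn 0.125, either way. A call with a gripper value outside its range is refused whole. The fingers move at their own pace and stop on an object; the grip force is fixed at half the most. Time passes only in rows, so rows that do not move let the fingers close. It gives the time, the measured TCP pose, the force and the opening at its end, in the units of the state.
- arm.get_obs(): the state, without advancing time (a new reading comes with each control period).
- arm.capture(name): name is "scene" or "side" or "wrist"; returns a dict with "frame" (480x640x3 uint8, red, green, blue), "z_map" (480x640 float32, mm along the optical axis (not along the pixel's ray), 0 where there is no reading), "mtx" (3x3 intrinsics, pixels), "distortion" ([k1, k2, p1, p2, k3] as OpenCV has them; the pictures are not rectified), "eye" and "orientation" of the camera in the world. Camera axes: x right, y down, z forward; pixel columns grow to the right and rows downward; lengths in mm; the calibration is good to about 2 mm. A picture is of the moment at which its call begins.
- arm.close_job(): hands the job in, once; it reports no verdict.
The state is a dict: "time_s": time; "qpos": joint angles; "joint_vel": joint speeds; "effort": joint torques, N m; "tool_pos": TCP position; "orientation": TCP orientation; "wrist_force": force on the tool from outside, world axes, zero at the start; "torque": the same for the moment, N m; "width": opening from 0.0 (shut) to 1.0 (fully open).
Only numpy, scipy, OpenCV 4.12 (cv2) and the standard library are available. Lean on these libraries where they do the work, as an engineer would, in place of code of your own. Each camera call takes 0.05 s, during which the arm holds its last target. There are 200 camera calls.

### The job

Push the tab of the spring ejector all the way along its slot to its stop so that the injector slides out of the covered holder onto the apron, then let the slide spring back home. Pick the injector up and lay it flat on the bare rubber pad in the free lane of the pan, nozzle pointing the same way as its two neighbours: set it down before you let go, and leave the other things where they are.

Things in the scene. Friction and masses are not known exactly. Their poses are not given: they have to be found in the camera images.
- holder: fixed. Origin on the bench; y axis = ejection direction. Grey base plate 100 wide (x), 10 thick, y=-90..206 mm. On it an aluminium cover 52 wide, y=-86..70, top at z=46 mm; inside, a channel 32 wide, 30 high; a 14 mm slot runs along the middle of its roof. The plate from y=70 to 206 (top z=10) is the open apron
- mouth (a point): centre of the channel's open end, on the apron's surface (holder y=70, z=10 mm); axes as the holder's
- ejector (a joint): travel of the spring ejector slide along the holder's +y: 0 home, 0.130 m at its stop (injector then wholly out, its tail 3 mm past the mouth). The spring needs 3 N at home, 10 N at the stop, and drives it home when let go. It pushes on the injector's rear end
- tab (a point): middle of the upper edge of the slide's dark steel tab, a plate 40 wide (x), 12 thick (y), 34 high standing over the roof slot, from holder z=49 to z=83 mm; it moves with the slide (holder y=-66 at home)
- injector: steel injector in the holder's channel, 120 long on its y axis, nozzle to +y; origin mid-length on its underside. Head: block 30 wide, 28 high, y=-48..10 mm; behind it a 26 x 24 black connector to y=-60; in front a 24 mm round collar to y=24, 17 mm nozzle to y=48, 9 mm tip to y=60, axis z=14. Mass centre y=-15; 0.3 kg. Starts hidden under the cover, tip 5 mm inside the mouth
- nozzle_tip (a point): the injector's nozzle tip (y=60, z=14 mm of the injector)
- pan: fixed shallow steel pan, 275 (x) by 180 (y), walls and two dividers 16 high, 4 thick, floor 4 mm thick: three lanes 86 mm wide side by side along x, each running along y. Origin on the bench under its centre
- pad: black rubber pad, 70 (x) by 150 (y), 2 thick, in the middle of the free lane, long side along the lane. Origin under its centre, on the pan's floor; its +y is the way the nozzles must point. Its top is 6 mm over the bench
- injector_b: like injector, lying in another lane of the pan, nozzle to +y
- injector_c: like injector, lying in another lane of the pan, nozzle to +y
- cup: open steel cup, 70 in diameter, 60 high, a bystander; origin under its centre
- spanner: steel spanner lying on the bench, 170 long along x, a bystander; origin under its middle

How it is judged:
By the outcome, as a careful person would: the job done as asked, in the order asked, and still so for the second after the job is handed in, with the robot touching nothing.
It also fails if it takes over 58 s, if anything falls off the work surface, if the arm or the gripper's body presses on something with over 40 N, if the wrist force passes 120 N, or if a joint passes its speed limit or range.

## Working session

There is one attempt and no reset: what is moved stays moved. The work goes in short steps, Python scripts to look and compute and a tool call to move; the robot and the scene stay as the last step left them, time stands still between calls to the robot, and variables do not carry over. Pictures are saved under pics/ and viewed, about 8 in all and at most 12, crops included, and the job is handed in when it is done.

Besides the shell and the picture viewer there is one more tool, called after "Emit:" by a JSON object that holds its "method" and its "body". move_arm: Moves the arm, as the interface text tells. Its arguments: {"type":"object","properties":{"moves":{"type":"array"}},"required":["moves"]}

```bash
mkdir -p pics; cat > h.py <<'E'
import numpy as np, cv2
from workcell import arm
def save(n,f): cv2.imwrite(f'pics/{n}.png',cv2.cvtColor(f,cv2.COLOR_RGB2BGR))
def ray(c,u,v):
    p=cv2.undistortPoints(np.array([[[u,v]]],float),np.array(c['mtx']),np.array(c['distortion']))[0,0]
    return np.array(c['orientation'])@np.array([p[0],p[1],1.0])
def onz(c,u,v,z):
    d=ray(c,u,v);e=np.array(c['eye']);return e+d*(z-e[2])/d[2]
def dep(c,u,v):
    z=c['z_map'][int(round(v)),int(round(u))];return np.array(c['eye'])+ray(c,u,v)*z
E
python3 - <<'E'
from h import *
import pickle
C={}
for n in('scene','side','wrist'):
    C[n]=arm.capture(n); print(n,C[n]['eye'],np.round(C[n]['orientation'],3).tolist())
pickle.dump(C,open('c0.pkl','wb'))
save('scene0',C['scene']['frame']);save('side0',C['side']['frame']);save('wrist0',C['wrist']['frame'])
o=arm.get_obs();print(o)
E
```

```text
scene [1121.75414712 -484.18205343  594.14001226] [[0.654, 0.461, -0.6], [0.756, -0.382, 0.531], [0.016, -0.801, -0.598]]
side [ 140.5690175  -447.9979542   811.46007975] [[0.711, -0.524, 0.469], [-0.703, -0.54, 0.463], [0.01, -0.659, -0.752]]
wrist [198.05465461 544.13618591 384.00615168] [[0.449, 0.866, 0.218], [0.893, -0.435, -0.11], [-0.001, 0.244, -0.97]]
{'time_s': 0.15, 'qpos': array([ 6.21677110e+01,  1.83419897e+01,  8.96869801e+01,  4.77722276e-04,
        7.20425338e+01, -1.14377889e+00]), 'joint_vel': array([-0.08434219, -0.05979799, -0.17655638,  0.01933481, -0.01709337,
       -0.07363045]), 'effort': array([-2.61982577e-04, -4.12773621e+01, -2.32154828e+01,  7.27737579e-02,
        4.33259318e-02, -1.08005686e-04]), 'tool_pos': array([258.07193983, 513.44611233, 213.34864971]), 'orientation': array([[-8.93460309e-01,  4.49141770e-01, -5.89674736e-04],
       [ 4.49142155e-01,  8.93459632e-01, -1.09990309e-03],
       [ 3.28381551e-05, -1.24756753e-03, -9.99999221e-01]]), 'wrist_force': array([ 0.32879113, -1.4517889 ,  0.3604347 ]), 'torque': array([0.00483232, 0.01873393, 0.01665193]), 'width': 0.9987702578862095}
```

View pics/scene0.png

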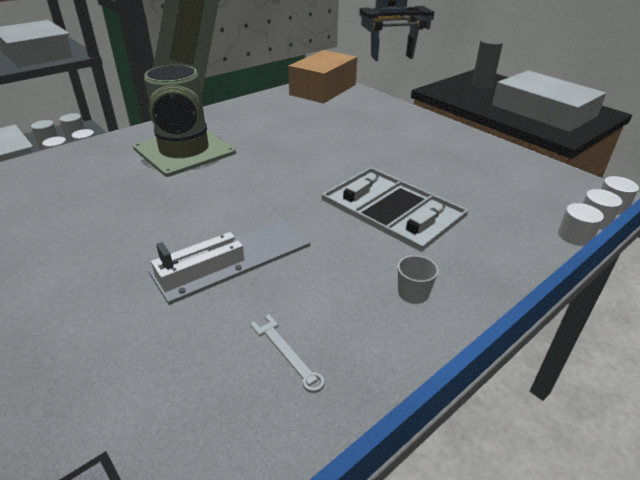

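View pics/side0.png

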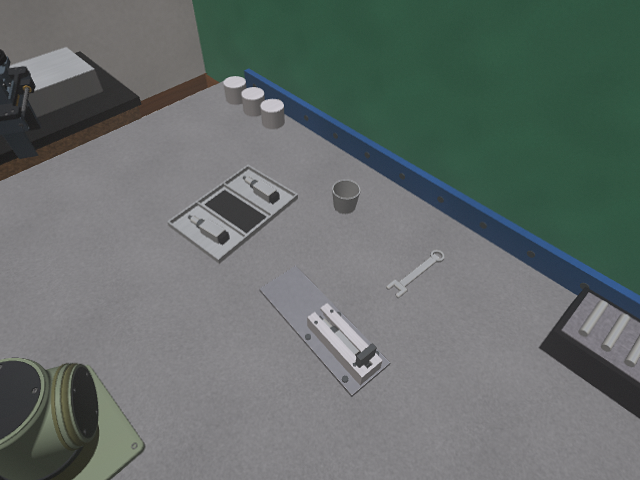

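The scene view shows the holder (tab at about 165,255, apron to 310,243), the pan (320–465, 170–247) with the free lane in the middle, the cup and the spanner. The side view shows the same: tab at about (366,355), apron end at about (261–298, 270–290), pan centre at about (233,212), nozzles to the upper left. Next I'll enlarge it.

```bash
python3 - <<'E'
from h import *
import pickle
C=pickle.load(open('c0.pkl','rb'));f=C['side']['frame'][160:400,160:400]
save('crop',cv2.resize(f,(600,600),interpolation=cv2.INTER_CUBIC))
E
```

```text
(no output)
```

View pics/crop.png

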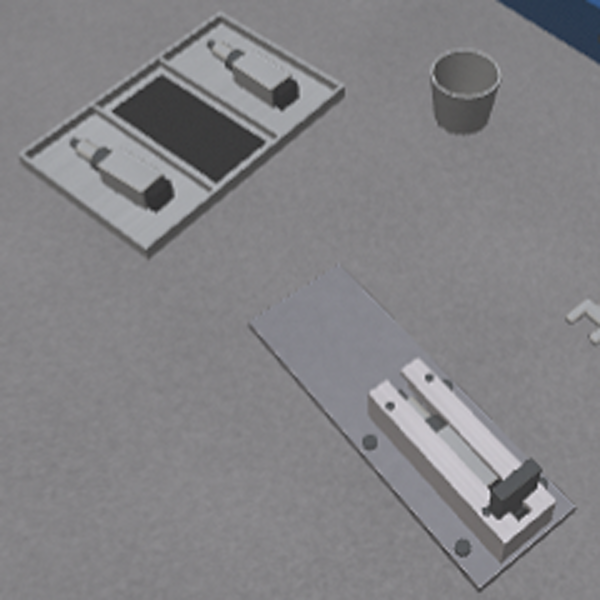

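The crop shows the apron end at (250,324)/(342,266), the plate's rear corners at (482,590)/(576,511), the cover's top corners at (368,394), (417,358) and (553,498), the pan rim corners at (22,157), (220,14), (345,90) and (149,250), and the pad corners at (110,104), (163,72), (267,142) and (213,181).

```bash
python3 - <<'E'
from h import *
import pickle
C=pickle.load(open('c0.pkl','rb'));c=C['side']
def fit(model,pix,z):
    P=np.array([onz(c,160+(u+.5)/2.5-.5,160+(v+.5)/2.5-.5,zz)[:2] for (u,v),zz in zip(pix,z)])
    M=np.array(model,float);mc=M.mean(0);pc=P.mean(0)
    H=(M-mc).T@(P-pc);a=np.arctan2(H[0,1]-H[1,0],H[0,0]+H[1,1])
    R=np.array([[np.cos(a),-np.sin(a)],[np.sin(a),np.cos(a)]]);t=pc-R@mc
    print('origin',t.round(1),'yaw',np.degrees(a).round(2),'resid',(P-(M@R.T+t)).round(1).tolist());return R,t,a
R,t,a=fit([(-50,206),(50,206),(50,-90),(-50,-90),(-26,70),(26,70),(26,-86)],[(250,324),(342,266),(576,511),(482,590),(368,394),(417,358),(553,498)],[10]*4+[46]*3)
for y in(-66,64,70,140):print(y,(R@[0,y]+t).round(1))
R,t,b=fit([(-137.5,90),(137.5,90),(137.5,-90),(-137.5,-90)],[(22,157),(220,14),(345,90),(149,250)],[20]*4)
fit([(-137.5,90),(137.5,90),(137.5,-90),(-137.5,-90)],[(22,157),(220,14),(345,90),(149,250)],[16]*4)
fit([(-35,75),(35,75),(35,-75),(-35,-75)],[(110,104),(163,72),(267,142),(213,181)],[6]*4)
for u,v in [(515,478),(417,363)]:
    print(dep(c,160+u/2.5,160+v/2.5))
E
```

```text
origin [ 469.  -203.4] yaw -5.64 resid [[0.3, -2.7], [-0.2, -3.0], [-2.1, -0.5], [1.6, -0.4], [0.2, 0.4], [-0.6, 1.5], [0.7, 4.5]]
-66 [ 462.5 -269.1]
64 [ 475.3 -139.7]
70 [ 475.9 -133.7]
140 [482.7 -64.1]
origin [546.5 223.2] yaw 6.05 resid [[3.1, -2.1], [-2.0, 0.3], [-4.3, -0.3], [3.2, 2.2]]
origin [548.6 226.6] yaw 6.05 resid [[2.3, -1.7], [-1.3, 0.8], [-3.6, -0.7], [2.6, 1.7]]
origin [551.3 233.8] yaw 3.65 resid [[0.4, 3.6], [-1.9, -0.4], [1.1, -2.4], [0.4, -0.8]]
[ 464.23359419 -266.41107852   79.48671851]
[ 498.45561107 -138.28240195   44.52419589]
```

Emit:
{"method": "move_arm", "body": {"moves": [{"delta_rot": [0, 0, 0.12], "delta_pos": [0, 0, 0], "jaw": 1}, {"delta_rot": [0, 0, 0.12], "delta_pos": [0, 0, 0], "jaw": 1}, {"delta_rot": [0, 0, 0.12], "delta_pos": [0, 0, 0], "jaw": 1}, {"delta_rot": [0, 0, 0.12], "delta_pos": [0, 0, 0], "jaw": 1}, {"delta_rot": [0, 0, 0.12], "delta_pos": [0, 0, 0], "jaw": 1}, {"delta_rot": [0, 0, 0.12], "delta_pos": [0, 0, 0], "jaw": 1}, {"delta_rot": [0, 0, 0.12], "delta_pos": [0, 0, 0], "jaw": 1}, {"delta_rot": [0, 0, 0.12], "delta_pos": [0, 0, 0], "jaw": 1}]}}

```text
time_s: 0.82
tool_pos: [258.1, 513.6, 213.6]
orientation: [[-0.139, 0.99, -0.0], [0.99, 0.139, -0.001], [-0.001, -0.0, -1.0]]
wrist_force: [0.5, 0.5, -0.2]
width: 0.444
```

Emit:
{"method": "move_arm", "body": {"moves": [{"delta_rot": [0, 0, 0.12], "delta_pos": [0, 0, 0], "jaw": 1}, {"delta_rot": [0, 0, 0.12], "delta_pos": [0, 0, 0], "jaw": 1}, {"delta_rot": [0, 0, 0.004], "delta_pos": [-30, 10, 0], "jaw": 1}, {"delta_rot": [0, 0, 0], "delta_pos": [-35, 12, 0], "jaw": 1}, {"delta_rot": [0, 0, 0], "delta_pos": [-35, 12, 0], "jaw": 1}, {"delta_rot": [0, 0, 0], "delta_pos": [-35, 12, 0], "jaw": 1}, {"delta_rot": [0, 0, 0], "delta_pos": [-35, 12, 0], "jaw": 1}, {"delta_rot": [0, 0, 0], "delta_pos": [-35, 12, 0], "jaw": 1}]}}

```text
time_s: 1.48
tool_pos: [307.6, 301.1, 213.7]
orientation: [[0.098, 0.995, -0.0], [0.995, -0.098, -0.0], [-0.0, -0.0, -1.0]]
wrist_force: [0.5, 0.1, 0.3]
width: 0.007
```

Emit:
{"method": "move_arm", "body": {"moves": [{"delta_rot": [0, 0, 0], "delta_pos": [-35, 12, 0], "jaw": 1}, {"delta_rot": [0, 0, 0], "delta_pos": [-35, 12, 0], "jaw": 1}, {"delta_rot": [0, 0, 0], "delta_pos": [-35, 12, 0], "jaw": 1}, {"delta_rot": [0, 0, 0], "delta_pos": [-35, 12, 0], "jaw": 1}, {"delta_rot": [0, 0, 0], "delta_pos": [-35, 12, 0], "jaw": 1}, {"delta_rot": [0, 0, 0], "delta_pos": [-35, 12, 0], "jaw": 1}, {"delta_rot": [0, 0, 0], "delta_pos": [-35, 12, 0], "jaw": 1}, {"delta_rot": [0, 0, 0], "delta_pos": [-35, 12, 0], "jaw": 1}]}}

```text
time_s: 2.15
tool_pos: [375.4, 13.0, 214.0]
orientation: [[0.099, 0.995, 0.0], [0.995, -0.099, 0.0], [0.0, 0.0, -1.0]]
wrist_force: [-0.3, 0.2, -1.0]
width: 0.003
```

```bash
cat >> h.py <<'E'
from scipy.spatial.transform import Rotation as Ro
HO=np.array([469,-203.4,0]);HA=-5.64
def frame(a):
    a=np.radians(a);return np.array([[np.cos(a),-np.sin(a),0],[np.sin(a),np.cos(a),0],[0,0,1]])
def togo(origin,yaw,local,extra=0):
    """tool-axis shift/turn to put TCP at local pos of frame, tool x = frame y, z down"""
    o=arm.get_obs();F=frame(yaw);T=o['orientation']
    G=np.column_stack([F[:,1],F[:,0],[0,0,-1]])
    print('t',round(o['time_s'],2),'local now',(F.T@(o['tool_pos']-origin)).round(1),'shift',(T.T@(origin+F@np.array(local)-o['tool_pos'])).round(1),
      'rot',Ro.from_matrix(T.T@G).as_rotvec().round(4),'f_local',(F.T@o['wrist_force']).round(1),'w',round(o['width'],3))
E
python3 -c "
from h import *
togo(HO,HA,[0,-120,150])"
```

```text
t 2.15 local now [-114.4  206.1  214. ] shift [-326.1  114.5   64. ] rot [ 0.0005 -0.0002 -0.0005] f_local [-0.3  0.2 -1. ] w 0.003
```

Emit:
{"method": "move_arm", "body": {"moves": [{"delta_rot": [0, 0, 0], "delta_pos": [-35, 12, 0], "jaw": 1}, {"delta_rot": [0, 0, 0], "delta_pos": [-35, 12, 0], "jaw": 1}, {"delta_rot": [0, 0, 0], "delta_pos": [-35, 12, 0], "jaw": 1}, {"delta_rot": [0, 0, 0], "delta_pos": [-35, 12, 0], "jaw": 1}, {"delta_rot": [0, 0, 0], "delta_pos": [-35, 12, 0], "jaw": 1}, {"delta_rot": [0, 0, 0], "delta_pos": [-35, 12, 0], "jaw": 1}, {"delta_rot": [0, 0, 0], "delta_pos": [-35, 12, 0], "jaw": 1}, {"delta_rot": [0, 0, 0], "delta_pos": [-35, 12, 0], "jaw": 1}]}}

```text
time_s: 2.82
tool_pos: [443.3, -275.2, 213.6]
orientation: [[0.099, 0.995, -0.0], [0.995, -0.099, 0.001], [0.0, -0.0, -1.0]]
wrist_force: [0.4, -0.3, 0.3]
width: 0.003
```

Emit:
{"method": "move_arm", "body": {"moves": [{"delta_rot": [0, 0, 0], "delta_pos": [-30, 12, 0], "jaw": 1}, {"delta_rot": [0, 0, 0], "delta_pos": [-16, 6, 20], "jaw": 1}, {"delta_rot": [0, 0, 0], "delta_pos": [0, 0, 30], "jaw": 1}, {"delta_rot": [0, 0, 0], "delta_pos": [0, 0, 14], "jaw": 1}, {"delta_rot": [0, 0, 0], "delta_pos": [0, 0, 0], "jaw": 1}]}}

```text
time_s: 3.23
tool_pos: [454.5, -319.8, 145.9]
orientation: [[0.1, 0.995, -0.007], [0.995, -0.1, 0.005], [0.005, -0.007, -1.0]]
wrist_force: [-0.1, 0.2, -0.3]
width: 0.005
```

```bash
python3 -c "
from h import *
togo(HO,HA,[0,-106,60])
c=arm.capture('wrist');save('w1',c['frame']);import pickle;pickle.dump(c,open('w1.pkl','wb'))"
```

```text
t 3.23 local now [  -3.  -117.2  145.9] shift [10.8  3.6 85.9] rot [-0.0075 -0.0045 -0.0013] f_local [-0.1  0.2 -0.3] w 0.005
```

View pics/w1.png

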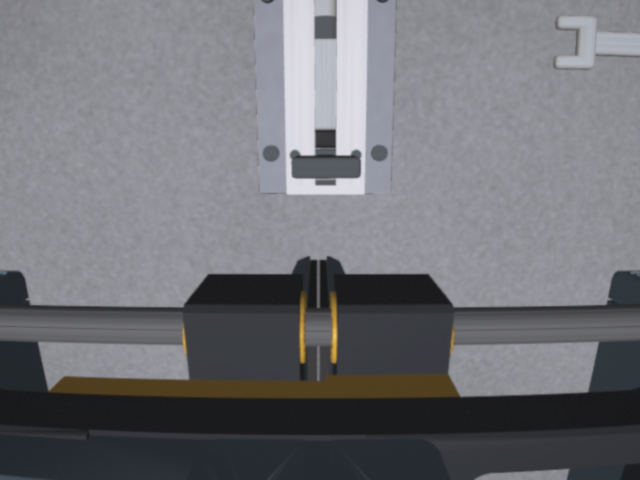

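The wrist picture shows the tab's top centred at about (326,158), its rear lower edge near row 178, and the cover edges at columns 287/365 symmetric about the tool: yaw agrees.

```bash
python3 -c "
from h import *
import pickle
c=pickle.load(open('w1.pkl','rb'));F=frame(HA)
for u,v,z in [(292,157,83),(360,157,83),(326,178,83),(287,193,46),(365,193,46),(284,2,46),(368,2,46)]:
  p=onz(c,u,v,z);print((u,v),(F.T@(p-HO)).round(1), 'depth',(F.T@(dep(c,u,v-2 if v>170 else v+3)-HO)).round(1))
"
```

```text
(292, 157) [-16.9 -59.7  83. ] depth [-16.9 -61.4  83. ]
(360, 157) [ 21.7 -59.7  83. ] depth [ 21.8 -61.5  82.3]
(326, 178) [  2.4 -71.6  83. ] depth [  2.4 -70.4  83.5]
(287, 193) [-23.1 -85.1  46. ] depth [-23.1 -83.6  46.7]
(365, 193) [ 29.1 -85.1  46. ] depth [ 33.  -88.3   9.8]
(284, 2) [-23.2  33.6  46. ] depth [-23.1  31.7  46.4]
(368, 2) [28.6 33.5 46. ] depth [32.5 42.7  9.5]
```

```bash
sed -i 's/^HO=.*/HO=np.array([471.7,-203.1,0]);HA=-5.5/' h.py; python3 -c "
from h import *
togo(HO,HA,[0,-106,58])"
```

```text
t 3.28 local now [  -4.6 -118.2  148.1] shift [12.   5.  90.1] rot [-0.0039 -0.0024 -0.0034] f_local [ 0.2 -1.   0.1] w 0.004
```

Emit:
{"method": "move_arm", "body": {"moves": [{"delta_rot": [0, 0, -0.003], "delta_pos": [0, 5, 30], "jaw": 1}, {"delta_rot": [0, 0, 0], "delta_pos": [0, 0, 30], "jaw": 1}, {"delta_rot": [0, 0, 0], "delta_pos": [0, 0, 20], "jaw": 1}, {"delta_rot": [0, 0, 0], "delta_pos": [0, 0, 11], "jaw": 1}, {"delta_rot": [0, 0, 0], "delta_pos": [10, 0, 0], "jaw": 1}, {"delta_rot": [0, 0, 0], "delta_pos": [5, 0, 0], "jaw": 1}, {"delta_rot": [0, 0, 0], "delta_pos": [5, 0, 0], "jaw": 1}]}}

```text
time_s: 3.87
tool_pos: [465.0, -301.3, 60.7]
orientation: [[0.095, 0.995, 0.003], [0.995, -0.095, -0.002], [-0.001, 0.003, -1.0]]
wrist_force: [-0.5, 0.1, 0.5]
width: 0.007
```

```bash
python3 -c "
from h import *
togo(HO,HA,[0,42,58])"
```

```text
t 3.87 local now [  2.7 -98.4  60.7] shift [140.4  -2.7   2.5] rot [0.003  0.0014 0.0005] f_local [-0.5  0.1  0.5] w 0.007
```

Emit:
{"method": "move_arm", "body": {"moves": [{"delta_rot": [0, 0, 0], "delta_pos": [5, -2, 2], "jaw": 1}, {"delta_rot": [0, 0, 0], "delta_pos": [5, 0, 0], "jaw": 1}, {"delta_rot": [0, 0, 0], "delta_pos": [5, 0, 0], "jaw": 1}, {"delta_rot": [0, 0, 0], "delta_pos": [5, 0, 0], "jaw": 1}, {"delta_rot": [0, 0, 0], "delta_pos": [5, 0, 0], "jaw": 1}, {"delta_rot": [0, 0, 0], "delta_pos": [5, 0, 0], "jaw": 1}, {"delta_rot": [0, 0, 0], "delta_pos": [6, 0, 0], "jaw": 1}, {"delta_rot": [0, 0, 0], "delta_pos": [6, 0, 0], "jaw": 1}]}}

```text
time_s: 4.53
tool_pos: [466.1, -261.2, 58.2]
orientation: [[0.095, 0.996, 0.002], [0.996, -0.095, -0.004], [-0.004, 0.002, -1.0]]
wrist_force: [-2.7, -7.4, 3.3]
width: 0.003
```

Emit:
{"method": "move_arm", "body": {"moves": [{"delta_rot": [0, 0, 0], "delta_pos": [6, 0, 0], "jaw": 1}, {"delta_rot": [0, 0, 0], "delta_pos": [6, 0, 0], "jaw": 1}, {"delta_rot": [0, 0, 0], "delta_pos": [6, 0, 0], "jaw": 1}, {"delta_rot": [0, 0, 0], "delta_pos": [6, 0, 0], "jaw": 1}, {"delta_rot": [0, 0, 0], "delta_pos": [6, 0, 0], "jaw": 1}, {"delta_rot": [0, 0, 0], "delta_pos": [6, 0, 0], "jaw": 1}, {"delta_rot": [0, 0, 0], "delta_pos": [6, 0, 0], "jaw": 1}, {"delta_rot": [0, 0, 0], "delta_pos": [6, 0, 0], "jaw": 1}]}}

```text
time_s: 5.2
tool_pos: [470.7, -213.7, 58.2]
orientation: [[0.094, 0.996, 0.001], [0.996, -0.094, -0.005], [-0.005, 0.002, -1.0]]
wrist_force: [-3.7, -8.3, 3.6]
width: 0.007
```

```bash
python3 -c "
from h import *
togo(HO,HA,[0,42,58])"
```

```text
t 5.2 local now [ -0.  -10.7  58.2] shift [52.7  0.1 -0.1] rot [0.0019 0.0048 0.0019] f_local [-2.9 -8.6  3.6] w 0.007
```

Emit:
{"method": "move_arm", "body": {"moves": [{"delta_rot": [0, 0, 0], "delta_pos": [6, 0, 0], "jaw": 1}, {"delta_rot": [0, 0, 0], "delta_pos": [6, 0, 0], "jaw": 1}, {"delta_rot": [0, 0, 0], "delta_pos": [6, 0, 0], "jaw": 1}, {"delta_rot": [0, 0, 0], "delta_pos": [6, 0, 0], "jaw": 1}, {"delta_rot": [0, 0, 0], "delta_pos": [5, 0, 0], "jaw": 1}, {"delta_rot": [0, 0, 0], "delta_pos": [4, 0, 0], "jaw": 1}, {"delta_rot": [0, 0, 0], "delta_pos": [4, 0, 0], "jaw": 1}, {"delta_rot": [0, 0, 0], "delta_pos": [4, 0, 0], "jaw": 1}]}}

```text
time_s: 5.87
tool_pos: [474.6, -173.3, 58.2]
orientation: [[0.093, 0.996, 0.001], [0.996, -0.093, -0.006], [-0.005, 0.002, -1.0]]
wrist_force: [-2.8, -10.5, 3.8]
width: 0.005
```

Emit:
{"method": "move_arm", "body": {"moves": [{"delta_rot": [0, 0, 0], "delta_pos": [3, 0, 0], "jaw": 1}, {"delta_rot": [0, 0, 0], "delta_pos": [3, 0, 0], "jaw": 1}, {"delta_rot": [0, 0, 0], "delta_pos": [2, 0, 0], "jaw": 1}, {"delta_rot": [0, 0, 0], "delta_pos": [2, 0, 0], "jaw": 1}]}}

```text
time_s: 6.2
tool_pos: [475.5, -163.6, 58.2]
orientation: [[0.093, 0.996, 0.001], [0.996, -0.093, -0.006], [-0.005, 0.002, -1.0]]
wrist_force: [-3.1, -11.8, 3.1]
width: 0.007
```

```bash
python3 -c "
from h import *
togo(HO,HA,[0,42,58])"
```

```text
t 6.2 local now [ 0.  39.7 58.2] shift [ 2.3 -0.   0.2] rot [0.002  0.0055 0.0025] f_local [ -2.  -12.1   3.1] w 0.007
```

Near the stop; I'll creep until the force rises.

Emit:
{"method": "move_arm", "body": {"moves": [{"delta_rot": [0, 0, 0], "delta_pos": [1, 0, 0], "jaw": 1}, {"delta_rot": [0, 0, 0], "delta_pos": [1, 0, 0], "jaw": 1}, {"delta_rot": [0, 0, 0], "delta_pos": [1, 0, 0], "jaw": 1}, {"delta_rot": [0, 0, 0], "delta_pos": [0, 0, 0], "jaw": 1}]}}

```text
time_s: 6.53
tool_pos: [475.7, -163.1, 58.3]
orientation: [[0.091, 0.996, 0.001], [0.996, -0.091, -0.01], [-0.01, 0.002, -1.0]]
wrist_force: [-5.8, -20.4, 2.7]
width: 0.005
```

Emit:
{"method": "move_arm", "body": {"moves": [{"delta_rot": [0, 0, 0], "delta_pos": [1, 0, 0], "jaw": 1}, {"delta_rot": [0, 0, 0], "delta_pos": [1, 0, 0], "jaw": 1}, {"delta_rot": [0, 0, 0], "delta_pos": [0, 0, 0], "jaw": 1}]}}

```text
time_s: 6.78
tool_pos: [475.7, -163.0, 58.4]
orientation: [[0.089, 0.996, 0.001], [0.996, -0.089, -0.014], [-0.013, 0.002, -1.0]]
wrist_force: [-6.8, -27.7, 1.9]
width: 0.004
```

```bash
python3 -c "
from h import *
togo(HO,HA,[0,42,58])"
```

```text
t 6.78 local now [ 0.1 40.3 58.4] shift [ 1.7 -0.1  0.4] rot [0.0024 0.0135 0.0064] f_local [ -4.1 -28.2   1.9] w 0.004
```

Stalled at the stop (40.3 mm, force rose from 12 to 28 N). Now I'll back off so that the slide follows home.

Emit:
{"method": "move_arm", "body": {"moves": [{"delta_rot": [0, 0, 0], "delta_pos": [-6, 0, 0], "jaw": 1}, {"delta_rot": [0, 0, 0], "delta_pos": [-10, 0, 0], "jaw": 1}, {"delta_rot": [0, 0, 0], "delta_pos": [-15, 0, 0], "jaw": 1}, {"delta_rot": [0, 0, 0], "delta_pos": [-20, 0, 0], "jaw": 1}, {"delta_rot": [0, 0, 0], "delta_pos": [-20, 0, 0], "jaw": 1}, {"delta_rot": [0, 0, 0], "delta_pos": [-20, 0, 0], "jaw": 1}, {"delta_rot": [0, 0, 0], "delta_pos": [-20, 0, 0], "jaw": 1}, {"delta_rot": [0, 0, 0], "delta_pos": [-15, 0, 0], "jaw": 1}]}}

```text
time_s: 7.45
tool_pos: [464.0, -283.7, 57.9]
orientation: [[0.096, 0.995, 0.002], [0.995, -0.096, -0.002], [-0.002, 0.002, -1.0]]
wrist_force: [-0.5, -1.6, 1.9]
width: 0.006
```

Emit:
{"method": "move_arm", "body": {"moves": [{"delta_rot": [0, 0, 0], "delta_pos": [-15, 0, 0], "jaw": 1}, {"delta_rot": [0, 0, 0], "delta_pos": [-10, 0, 0], "jaw": 1}, {"delta_rot": [0, 0, 0], "delta_pos": [0, 0, -40], "jaw": 0}, {"delta_rot": [0, 0, 0], "delta_pos": [0, 0, -40], "jaw": -0.2}, {"delta_rot": [0, 0, 0], "delta_pos": [0, 0, -40], "jaw": -0.2}, {"delta_rot": [0, 0, 0], "delta_pos": [30, 0, 0], "jaw": -0.2}, {"delta_rot": [0, 0, 0], "delta_pos": [38, 0, 0], "jaw": -0.2}, {"delta_rot": [0, 0, 0], "delta_pos": [38, 0, 0], "jaw": -0.2}]}}

```text
time_s: 8.12
tool_pos: [471.4, -199.4, 177.5]
orientation: [[0.098, 0.995, 0.001], [0.995, -0.098, 0.001], [0.001, 0.001, -1.0]]
wrist_force: [0.4, -0.8, 0.4]
width: 0.413
```

```bash
python3 -c "
from h import *
togo(HO,HA,[0,60,170])
c=arm.capture('wrist');save('w2',c['frame']);import pickle;pickle.dump(c,open('w2.pkl','wb'))"
```

```text
t 8.12 local now [ -0.6   3.7 177.5] shift [56.3  0.5  7.5] rot [ 0.001  -0.0011 -0.002 ] f_local [ 0.5 -0.7  0.4] w 0.413
```

View pics/w2.png

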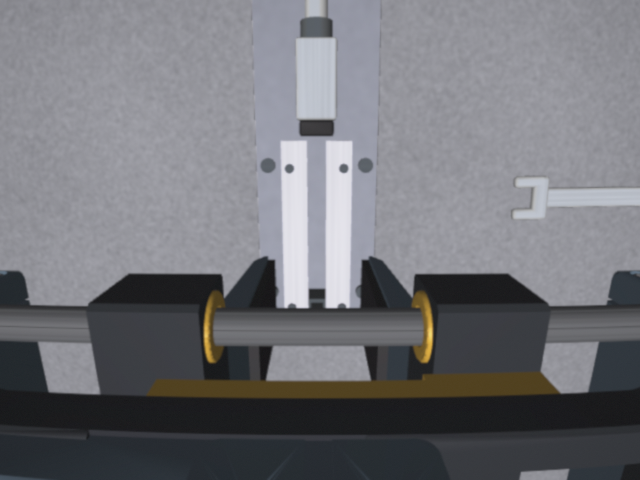

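The wrist view shows the injector on the apron: head columns 297–336, rows 38–120, connector end at row 135, cover front at row 141.

```bash
python3 -c "
from h import *
import pickle
c=pickle.load(open('w2.pkl','rb'));F=frame(HA)
for u,v,z in [(297,39,38),(335.5,39,38),(297,120,38),(336,120,38),(281,141,46),(353,141,46),(316,135,36)]:
  print((u,v),(F.T@(onz(c,u,v,z)-HO)).round(1),'d',(F.T@(dep(c,u,v)-HO)).round(1))
togo(HO,HA,[0,118,170])
"
```

```text
(297, 39) [-13.9 140.9  38. ] d [-13.9 141.1  37.1]
(335.5, 39) [ 13.6 140.9  38. ] d [ 13.6 141.1  37.3]
(297, 120) [-14.5  84.4  38. ] d [-15.8  85.5  10.9]
(336, 120) [14.3 84.4 38. ] d [15.6 85.5  9.1]
(281, 141) [-25.9  69.3  46. ] d [-25.8  69.3  47.2]
(353, 141) [26.4 69.2 46. ] d [29.6 68.9  9.1]
(316, 135) [-0.5 73.6 36. ] d [-0.5 73.6 35. ]
t 8.17 local now [ -1.9  10.6 177. ] shift [107.3   2.1   7.8] rot [-0.0016 -0.0075  0.0017] f_local [-1.4  4.8 -0.7] w 0.458
```

Emit:
{"method": "move_arm", "body": {"moves": [{"delta_rot": [0, 0, 0], "delta_pos": [35, 1, 0], "jaw": -0.2}, {"delta_rot": [0, 0, 0], "delta_pos": [38, 0, 0], "jaw": -0.2}, {"delta_rot": [0, 0, 0], "delta_pos": [32, 0, 0], "jaw": -0.2}, {"delta_rot": [0, 0, 0], "delta_pos": [0, 0, 30], "jaw": -0.2}, {"delta_rot": [0, 0, 0], "delta_pos": [0, 0, 30], "jaw": -0.2}, {"delta_rot": [0, 0, 0], "delta_pos": [0, 0, 20], "jaw": -0.2}, {"delta_rot": [0, 0, 0], "delta_pos": [0, 0, 0], "jaw": -0.2}]}}

```text
time_s: 8.75
tool_pos: [479.0, -94.7, 93.0]
orientation: [[0.095, 0.995, -0.01], [0.996, -0.095, 0.003], [0.002, -0.01, -1.0]]
wrist_force: [-1.3, -0.0, -1.4]
width: 0.601
```

```bash
python3 -c "
from h import *
togo(HO,HA,[0,118,14])"
```

```text
t 8.75 local now [ -3.2 108.6  93. ] shift [ 9.3  3.9 79. ] rot [-0.0098 -0.002   0.0011] f_local [-1.2 -0.1 -1.4] w 0.601
```

Emit:
{"method": "move_arm", "body": {"moves": [{"delta_rot": [0, 0, 0], "delta_pos": [9, 2, 20], "jaw": -0.2}, {"delta_rot": [0, 0, 0], "delta_pos": [0, 0, 20], "jaw": -0.2}, {"delta_rot": [0, 0, 0], "delta_pos": [0, 0, 0], "jaw": -0.2}, {"delta_rot": [0, 0, 0], "delta_pos": [0, 0, 0], "jaw": -0.2}, {"delta_rot": [0, 0, 0], "delta_pos": [0, 0, 0], "jaw": -0.2}]}}

```text
time_s: 9.17
tool_pos: [486.3, -87.8, 58.3]
orientation: [[0.096, 0.995, 0.002], [0.995, -0.096, -0.0], [0.0, 0.002, -1.0]]
wrist_force: [0.5, 0.4, -0.7]
width: 0.601
```

```bash
python3 -c "
from h import *
togo(HO,HA,[0,118,14])"
```

```text
t 9.17 local now [  3.5 116.1  58.3] shift [ 1.8 -3.6 44.3] rot [ 0.002  -0.0001 -0.0002] f_local [ 0.5  0.5 -0.7] w 0.601
```

Emit:
{"method": "move_arm", "body": {"moves": [{"delta_rot": [0, 0, 0], "delta_pos": [2, -3, 15], "jaw": -0.2}, {"delta_rot": [0, 0, 0], "delta_pos": [0, 0, 15], "jaw": -0.2}, {"delta_rot": [0, 0, 0], "delta_pos": [0, 0, 8], "jaw": -0.2}, {"delta_rot": [0, 0, 0], "delta_pos": [0, 0, 4], "jaw": -0.2}, {"delta_rot": [0, 0, 0], "delta_pos": [0, 0, 2], "jaw": -0.2}, {"delta_rot": [0, 0, 0], "delta_pos": [0, 0, 0], "jaw": -0.2}]}}

```text
time_s: 9.67
tool_pos: [483.0, -85.5, 13.3]
orientation: [[0.096, 0.995, 0.001], [0.995, -0.096, -0.0], [0.0, 0.001, -1.0]]
wrist_force: [-0.2, 0.3, 0.4]
width: 0.602
```

```bash
python3 -c "
from h import *
togo(HO,HA,[0,118,14])"
```

```text
t 9.67 local now [  0.  118.2  13.3] shift [-0.2 -0.  -0.7] rot [ 0.0008 -0.0001 -0.0002] f_local [-0.2  0.3  0.4] w 0.602
```

Emit:
{"method": "move_arm", "body": {"moves": [{"delta_rot": [0, 0, 0], "delta_pos": [0, 0, 0], "jaw": 0.2}, {"delta_rot": [0, 0, 0], "delta_pos": [0, 0, 0], "jaw": 1}, {"delta_rot": [0, 0, 0], "delta_pos": [0, 0, 0], "jaw": 1}, {"delta_rot": [0, 0, 0], "delta_pos": [0, 0, 0], "jaw": 1}, {"delta_rot": [0, 0, 0], "delta_pos": [0, 0, 0], "jaw": 1}, {"delta_rot": [0, 0, 0], "delta_pos": [0, 0, 0], "jaw": 1}, {"delta_rot": [0, 0, 0], "delta_pos": [0, 0, 0], "jaw": 1}]}}

```text
time_s: 10.25
tool_pos: [482.4, -85.3, 13.2]
orientation: [[0.096, 0.995, -0.0], [0.995, -0.096, 0.0], [0.0, -0.0, -1.0]]
wrist_force: [-1.7, -0.5, 5.1]
width: 0.326
```

Emit:
{"method": "move_arm", "body": {"moves": [{"delta_rot": [0, 0, 0], "delta_pos": [0, 0, -10], "jaw": 1}, {"delta_rot": [0, 0, 0], "delta_pos": [0, 0, -25], "jaw": 1}, {"delta_rot": [0, 0, 0], "delta_pos": [0, 0, -40], "jaw": 1}, {"delta_rot": [0, 0, 0], "delta_pos": [0, 0, -40], "jaw": 1}, {"delta_rot": [0, 0, 0], "delta_pos": [0, 0, -25], "jaw": 1}, {"delta_rot": [0, 0, 0], "delta_pos": [0, 0, 0], "jaw": 1}]}}

```text
time_s: 10.75
tool_pos: [486.2, -86.0, 158.0]
orientation: [[0.096, 0.995, 0.012], [0.995, -0.096, -0.002], [-0.001, 0.012, -1.0]]
wrist_force: [0.8, -0.4, -2.6]
width: 0.326
```

```bash
cat >> h.py <<'E'
PO=np.array([549.5,227,0]);PA=5.5
E
python3 -c "
from h import *
togo(PO,PA,[0,-15,153])
o=arm.get_obs()
F=frame(HA);print(frame(HA).T@(PO-HO))"
```

```text
t 10.75 local now [ -93.  -305.5  158. ] shift [302.9  35.8   5.1] rot [ 0.0115  0.0021 -0.192 ] f_local [ 0.7 -0.5 -2.6] w 0.326
[ 36.21856607 435.57670446   0.        ]
```

Emit:
{"method": "move_arm", "body": {"moves": [{"delta_rot": [0, 0, 0], "delta_pos": [20, 5, 0], "jaw": 1}, {"delta_rot": [0, 0, 0], "delta_pos": [30, 6, 0], "jaw": 1}, {"delta_rot": [0, 0, 0], "delta_pos": [35, 6, 0], "jaw": 1}, {"delta_rot": [0, 0, 0], "delta_pos": [35, 6, 0], "jaw": 1}, {"delta_rot": [0, 0, -0.1], "delta_pos": [30, 6, 0], "jaw": 1}, {"delta_rot": [0, 0, -0.09], "delta_pos": [10, 6, 0], "jaw": 1}, {"delta_rot": [0, 0, 0], "delta_pos": [0, 0, 0], "jaw": 1}, {"delta_rot": [0, 0, 0], "delta_pos": [0, 0, 0], "jaw": 1}]}}

```text
time_s: 11.42
tool_pos: [530.7, 71.5, 150.9]
orientation: [[-0.094, 0.996, -0.004], [0.996, 0.094, -0.001], [-0.001, -0.004, -1.0]]
wrist_force: [-0.6, 0.5, -3.8]
width: 0.326
```

```bash
python3 -c "
from h import *
togo(PO,PA,[0,-15,150])
c=arm.capture('wrist');save('w3',c['frame']);import pickle;pickle.dump(c,open('w3.pkl','wb'))"
```

```text
t 11.42 local now [ -33.6 -153.   150.9] shift [138.1  33.4   0.7] rot [-0.0038  0.0005 -0.002 ] f_local [-0.5  0.6 -3.8] w 0.326
```

View pics/w3.png

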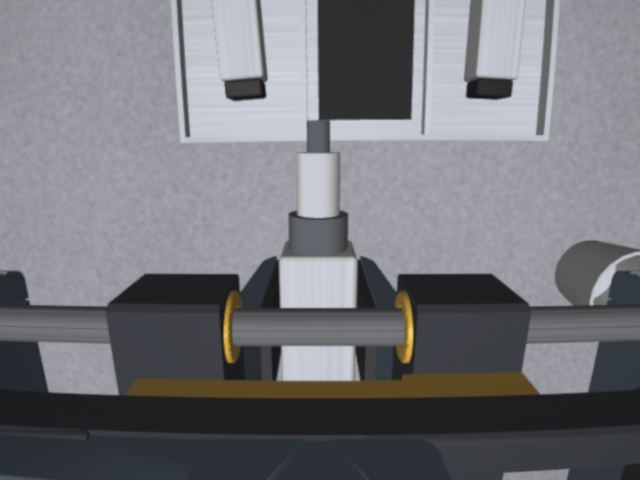

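The wrist view shows the injector held straight (nozzle up the picture), the pad's near edge at (319,120)–(411,119) with its sides running to (318,2)/(413,2), and the pan's near rim corners at (184,141)/(549,138).

```bash
python3 -c "
from h import *
import pickle
c=pickle.load(open('w3.pkl','rb'));F=frame(PA)
for u,v,z in [(319,120,6),(411,119,6),(318,2,6),(413,2,6),(184,141,16),(549,138,16)]:
  print((u,v),onz(c,u,v,z).round(1),(F.T@(onz(c,u,v,z)-PO)).round(1),'d',(F.T@(dep(c,u,v-3 if v>100 else v)-PO)).round(1))
"
```

```text
(319, 120) [524.6 151.7   6. ] [-32.  -72.6   6. ] d [-32.  -70.4   6.7]
(411, 119) [593.5 159.3   6. ] [ 37.3 -71.6   6. ] d [ 37.5 -69.4   4.6]
(318, 2) [516.1 234.1   6. ] [-32.5  10.2   6. ] d [-32.5  10.4   5.6]
(413, 2) [584.  241.1   6. ] [35.7 10.8  6. ] d [35.4 10.4  7.1]
(184, 141) [426.4 127.6  16. ] [-132.   -87.1   16. ] d [-131.9  -84.9   15.8]
(549, 138) [697.7 156.7  16. ] [140.7 -84.2  16. ] d [150.8 -81.8  -2.2]
```

```bash
cat >> h.py <<'E'
PO=PO+frame(PA)@np.array([1.8,3.2,0]);PA=6.2
E
python3 -c "
from h import *
print(PO);togo(PO,PA,[0,-15,60])"
```

```text
[550.98500675 230.35779019   0.        ]
t 11.47 local now [ -37.6 -156.4  151.2] shift [142.   35.7  91. ] rot [-0.0036  0.0005 -0.0154] f_local [-0.2 -0.9 -3.1] w 0.328
```

Emit:
{"method": "move_arm", "body": {"moves": [{"delta_rot": [0, 0, -0.015], "delta_pos": [20, 6, 0], "jaw": 1}, {"delta_rot": [0, 0, 0], "delta_pos": [30, 8, 0], "jaw": 1}, {"delta_rot": [0, 0, 0], "delta_pos": [35, 8, 0], "jaw": 1}, {"delta_rot": [0, 0, 0], "delta_pos": [35, 8, 0], "jaw": 1}, {"delta_rot": [0, 0, 0], "delta_pos": [20, 4, 0], "jaw": 1}, {"delta_rot": [0, 0, 0], "delta_pos": [0, 0, 20], "jaw": 1}, {"delta_rot": [0, 0, 0], "delta_pos": [0, 0, 20], "jaw": 1}, {"delta_rot": [0, 0, 0], "delta_pos": [0, 0, 0], "jaw": 1}]}}

```text
time_s: 12.13
tool_pos: [547.3, 211.9, 108.5]
orientation: [[-0.107, 0.994, -0.009], [0.994, 0.107, -0.004], [-0.003, -0.009, -1.0]]
wrist_force: [-1.2, -0.8, -4.3]
width: 0.328
```

Emit:
{"method": "move_arm", "body": {"moves": [{"delta_rot": [0, 0, 0], "delta_pos": [0, 0, 0], "jaw": 1}, {"delta_rot": [0, 0, 0], "delta_pos": [0, 0, 0], "jaw": 1}, {"delta_rot": [0, 0, 0], "delta_pos": [0, 0, 0], "jaw": 1}]}}

```text
time_s: 12.38
tool_pos: [551.6, 213.5, 114.3]
orientation: [[-0.107, 0.994, 0.002], [0.994, 0.107, 0.001], [0.001, 0.002, -1.0]]
wrist_force: [0.4, -0.0, -1.8]
width: 0.323
```

```bash
python3 -c "
from h import *
togo(PO,PA,[0,-15,10])"
```

```text
t 12.38 local now [ -1.2 -16.8 114.3] shift [  1.7   1.  104.3] rot [ 0.0023 -0.0006 -0.0008] f_local [ 0.4 -0.1 -1.8] w 0.323
```

Emit:
{"method": "move_arm", "body": {"moves": [{"delta_rot": [0, 0, 0], "delta_pos": [2, 1, 20], "jaw": 1}, {"delta_rot": [0, 0, 0], "delta_pos": [0, 0, 25], "jaw": 1}, {"delta_rot": [0, 0, 0], "delta_pos": [0, 0, 20], "jaw": 1}, {"delta_rot": [0, 0, 0], "delta_pos": [0, 0, 15], "jaw": 1}, {"delta_rot": [0, 0, 0], "delta_pos": [0, 0, 10], "jaw": 1}, {"delta_rot": [0, 0, 0], "delta_pos": [0, 0, 4], "jaw": 1}, {"delta_rot": [0, 0, 0], "delta_pos": [0, 0, 0], "jaw": 1}, {"delta_rot": [0, 0, 0], "delta_pos": [0, 0, 0], "jaw": 1}]}}

```text
time_s: 13.05
tool_pos: [552.3, 216.4, 20.0]
orientation: [[-0.109, 0.994, 0.002], [0.994, 0.109, 0.001], [0.001, 0.002, -1.0]]
wrist_force: [0.9, -0.1, -3.0]
width: 0.329
```

```bash
python3 -c "
from h import *
togo(PO,PA,[0,-15,9.5])"
```

```text
t 13.05 local now [ -0.2 -14.1  20. ] shift [-0.9  0.2 10.5] rot [ 0.002  -0.0006  0.0005] f_local [ 0.9 -0.3 -3. ] w 0.329
```

Emit:
{"method": "move_arm", "body": {"moves": [{"delta_rot": [0, 0, 0], "delta_pos": [-1, 0, 4], "jaw": 1}, {"delta_rot": [0, 0, 0], "delta_pos": [0, 0, 3], "jaw": 1}, {"delta_rot": [0, 0, 0], "delta_pos": [0, 0, 2], "jaw": 1}, {"delta_rot": [0, 0, 0], "delta_pos": [0, 0, 1], "jaw": 1}, {"delta_rot": [0, 0, 0], "delta_pos": [0, 0, 0], "jaw": 1}, {"delta_rot": [0, 0, 0], "delta_pos": [0, 0, 0], "jaw": 1}]}}

```text
time_s: 13.55
tool_pos: [551.6, 215.2, 9.2]
orientation: [[-0.109, 0.994, 0.0], [0.994, 0.109, 0.0], [0.0, 0.0, -1.0]]
wrist_force: [-0.3, -1.0, -0.8]
width: 0.331
```

Emit:
{"method": "move_arm", "body": {"moves": [{"delta_rot": [0, 0, 0], "delta_pos": [0, 0, 1], "jaw": 1}, {"delta_rot": [0, 0, 0], "delta_pos": [0, 0, 0], "jaw": 1}, {"delta_rot": [0, 0, 0], "delta_pos": [0, 0, 0], "jaw": 1}]}}

```text
time_s: 13.8
tool_pos: [551.6, 215.2, 9.3]
orientation: [[-0.109, 0.994, 0.001], [0.994, 0.109, 0.0], [0.0, 0.001, -1.0]]
wrist_force: [-2.2, -0.5, 5.9]
width: 0.329
```

Seated: z stopped at 9.3 and the force went from −3 to +6 N. Releasing part-way, then lifting.

Emit:
{"method": "move_arm", "body": {"moves": [{"delta_rot": [0, 0, 0], "delta_pos": [0, 0, 0], "jaw": 0.05}, {"delta_rot": [0, 0, 0], "delta_pos": [0, 0, 0], "jaw": 0.05}, {"delta_rot": [0, 0, 0], "delta_pos": [0, 0, 0], "jaw": 0.05}, {"delta_rot": [0, 0, 0], "delta_pos": [0, 0, 0], "jaw": 0.05}, {"delta_rot": [0, 0, 0], "delta_pos": [0, 0, -5], "jaw": 0.05}, {"delta_rot": [0, 0, 0], "delta_pos": [0, 0, -15], "jaw": 0.05}, {"delta_rot": [0, 0, 0], "delta_pos": [0, 0, -30], "jaw": 0.05}, {"delta_rot": [0, 0, 0], "delta_pos": [0, 0, -40], "jaw": 0.05}]}}

```text
time_s: 14.47
tool_pos: [549.5, 214.4, 96.4]
orientation: [[-0.109, 0.994, -0.006], [0.994, 0.109, -0.002], [-0.002, -0.007, -1.0]]
wrist_force: [0.3, 1.1, 0.2]
width: 0.471
```

Emit:
{"method": "move_arm", "body": {"moves": [{"delta_rot": [0, 0, 0], "delta_pos": [0, 0, -40], "jaw": 0.05}, {"delta_rot": [0, 0, 0], "delta_pos": [-25, 0, -30], "jaw": 0.05}, {"delta_rot": [0, 0, 0], "delta_pos": [-38, 0, 0], "jaw": 0.05}, {"delta_rot": [0, 0, 0], "delta_pos": [-38, 0, 0], "jaw": 0.05}, {"delta_rot": [0, 0, 0], "delta_pos": [-38, 0, 0], "jaw": 0.05}, {"delta_rot": [0, 0, 0], "delta_pos": [-10, 0, 0], "jaw": 0.05}, {"delta_rot": [0, 0, 0], "delta_pos": [0, 0, 0], "jaw": 0.05}, {"delta_rot": [0, 0, 0], "delta_pos": [0, 0, 0], "jaw": 0.05}]}}

```text
time_s: 15.13
tool_pos: [567.7, 67.1, 168.1]
orientation: [[-0.107, 0.994, 0.0], [0.994, 0.107, 0.001], [0.001, 0.0, -1.0]]
wrist_force: [-0.1, -0.4, -0.5]
width: 0.473
```

```bash
python3 -c "
from h import *
togo(PO,PA,[0,-15,60])
a=arm.capture('wrist')['frame'];b=arm.capture('side')['frame'][160:400,160:400]
b=cv2.resize(b,(380,380));a=cv2.resize(a,(420,315))
z=np.zeros((380,800,3),np.uint8);z[:315,:420]=a;z[:,420:]=b;save('end',z)"
```

```text
t 15.13 local now [  -1.  -164.1  168.1] shift [149.    0.8 108.2] rot [ 0.0001 -0.001  -0.0008] f_local [-0.1 -0.4 -0.5] w 0.473
```

View pics/end.png

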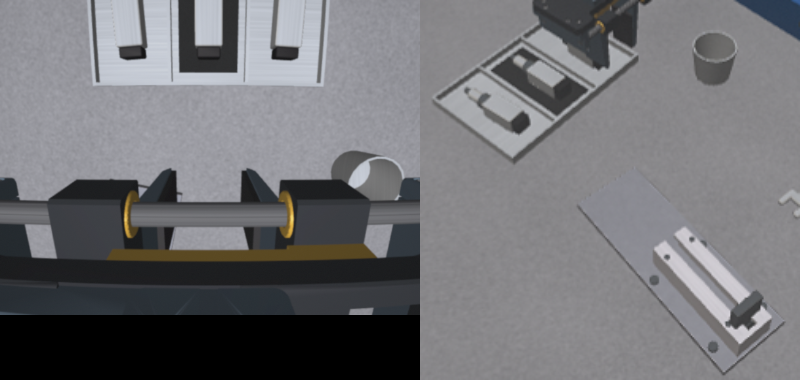

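The wrist view (left) shows the injector centred on the pad, with its connector near (208,52), parallel to its neighbours. The side view (right) shows its nozzle pointing the same way as theirs, the tab back home at about (745,308), and the cup and spanner in place. The arm is clear, so I'll hand in.

```bash
python3 -c "
from h import *
print(arm.close_job())"
```

```text
the job is handed in; nothing more can be done
None
```

The injector now lies flat on the bare pad in the free lane, nozzle pointing the same way as its two neighbours. I handed the job in with about 15 s used of the 58 s allowed.

- **Ejecting:** I pushed the tab with closed fingers until it stalled at its stop, where the force rose from 12 to 28 N. I then backed off and the slide followed home. The wrist picture showed the injector wholly out, its tail about 3–4 mm past the mouth.
- **Placing:** I gripped the head near its mass centre; the jaws read 29.7 mm on the 30 mm head. I lowered it until contact: the height stopped at 9.3 mm and the force went from −3 to +6 N. Only then did I open the jaws part-way and lift off.
- **Last checks:** The final pictures show the injector centred on the pad and parallel to its neighbours, with the tab home. The cup and spanner look undisturbed, and the arm was clear with about 0 N at the wrist.
- **Disagreements:** My first fits from the side camera were off by about 3 mm for the holder and 4 mm for the pan. I corrected both from wrist pictures before touching anything there. No check failed.

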